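Put the nested double lid on the tablet canister and lift the outer cover alone

ROBOT

A 6-joint arm with a two-finger parallel gripper is mounted at the origin on the work surface. World frame = base frame: x ahead of the robot, y to its left, z up, the work surface at z = 0. Lengths are in mm, angles in rad, forces in N, time in s.
With the tool pointing down it reaches from about 300 to 825 mm from the base axis. Payload 5.4 kg.
Tool frame: the origin (TCP) lies at the very end of the fingers, on their centre line; the grasp point (between the pads) lies 19 mm behind it (bot.hold_point_z is the distance from the TCP to the grasp point, in mm); z points along the fingers, y is the direction in which the jaws open and shut (so a half turn about z gives the same grasp; the last joint's range is limited). The gripper opens to 92 mm and grips with 3 to 60 N. Pads are 20 mm wide; open, the fingers measure 128 mm over their backs; the gripper's body (75 mm by 189 mm) begins 69 mm behind the grasp point.
Start: joints at [1.127, 0.158, 1.597, -0, 1.386, -0.21], TCP at [133.225, 559.336, 182.201] pointing down, gripper open.
Joint ranges: [-2.91, 2.91], [-0.94, 2.29], [0.18, 2.7], [-1.29, 4.43], [0.17, 2.64], [-3, 3]. Speed limits (rad/s): [2.57, 2.57, 3.14, 3.14, 3.14, 3.14].

INTERFACE

Orientations are given as a unit quaternion [w, x, y, z].
In Python, from station import telemetry, vision, finish_job, models, bot gives the robot as it stands. The module is installed in compiled form; this text tells all that it offers.
- The arm moves only by the tool drive_tool, never from a script. Its argument "series" is a list of rows, each a list of 6 numbers: the shift along the tool's x, y, z in cm, then the turn, a rotation vector about the tool's x, y, z in rad. In form: [[x, y, z, ax, ay, az], ...]. A call has 1 to 20 rows; each row is the pose to reach, as a shift and turn from the pose commanded when the call began, along the tool's axes at that moment; what a row does not reach only later rows make up. A row lasts 1/10 s, in which the tool goes at most 50 mm and 8.59 degrees, less where a joint would pass 70% of its speed; a pose out of reach is approached as far as the arm can. A call with a gripper value outside its range is refused whole. "hand" is the closure, from -1 (fully open) to 1 (shut), set as the call begins (left out, the last holds). The fingers move at their own pace and stop on an object; "squeeze" is the grip in N (left out, the last holds). Time passes only in rows, so rows that repeat a pose let the fingers close. It gives the time, the measured TCP pose, the force and the opening at its end, in the units of the state.
- telemetry.state(): the state, without advancing time (a new reading comes with each control period).
- vision.read_camera(name): name is "side" or "top" or "wrist"; returns (picture, depth): 480x640x3 uint8, blue, green, red; 480x640 float32, mm along the optical axis (not along the pixel's ray), 0 where there is no reading.
- vision.calibration(name): a dict with "fx", "fy", "cx", "cy" (pixels), "k1" (the pictures are not rectified: a ray, as slopes to the right and down, at radius r is drawn at 1 + k1 r^2 times it, then the intrinsics apply), "origin" and "rotation" of the camera in the world. Camera axes: x right, y up, looking along -z (the intrinsics and any distortion apply to the point x, -y, -z); pixel columns grow to the right and rows downward; lengths in mm; the calibration is good to about 2 mm. A picture is of the moment at which its call begins: read the wrist's pose just before it. calibration takes no time and is no camera call; for the wrist camera it gives the pose at the moment of the call.
- finish_job(): hands the job in, once; it reports no verdict.
Trained networks look in the newest picture that a camera, given by its name, has taken for a name from the list of things; names that differ only in an ending like _2 or _b are one class to them, and where a whole thing is asked for, a point or a joint stands for the part that bears it (a point fixed in the world has none). Each returns a list of dicts, best first, with "confidence" (0 to 1); they miss things now and then, are a little off and sometimes report something else, mostly with a low value. They report only what shows in the picture. A call takes as long as a camera call. They do not tell look-alikes from the thing itself.
- models.boxes_of(thing, camera): "bbox" ([left, top, width, height] as shares, 0 to 1, of the picture: columns of its width, rows of its height, round what is visible of it).
The state is a dict: "t": time; "q": joint angles; "qvel": joint speeds; "effort": joint torques, N m; "position": TCP position; "ee_rot": TCP orientation; "contact_force": force on the tool from outside, world axes, zero at the start; "moment": the same for the moment, N m; "width": finger opening in mm.
Only numpy, scipy, OpenCV 4.12 (cv2) and the standard library are available. Lean on these libraries where they do the work, as an engineer would, in place of code of your own. Each camera call takes 0.05 s, during which the arm holds its last target.

TASK

The washed double lid of the dishwasher-tablet canister is parked in the drying dock: slide it out of the dock's open end with the outer cover still nested on it, carry it by the inner lid's knob and lower the pair onto the canister until the inner lid is fully seated in the mouth, and let go of the knob. Then lift the outer cover off alone, leaving the inner lid seated and undisturbed in the upright canister, and finish still holding the cover up, level and wholly clear above the tip of the knob, by about 4 cm. Leave the two tea glasses and the brush where they are.

Things in the scene. Friction and masses are not known exactly. Their poses are not given: they have to be found in the camera images.
- inner_lid: Inner lid, white plastic, ~160 g; origin: centre of its plug's foot, z up its axis. From below: tapered plug 78 mm across (foot 68), 16 mm deep; flange 92 mm across, 4 mm thick, which comes to rest on the canister's rim; boss 26 mm across, 14 mm high; steel stem 18 mm across (the knob) up to 92 mm, passing through the cover.
- inner_knob (a point): Point on the axis of the inner lid's knob (the steel stem 18 mm across) at the height to grip it: 77 mm above the plug's foot, 61 mm above the flange's underside, 15 mm below the knob's tip and, when nested, 22 mm above the top of the cover's collar. Lifting the knob lifts both lids: the cover rests on the flange.
- outer_cover: Outer cover, steel, ~140 g; origin: underside of its disc, at the centre; z up its axis. Flat disc 112 mm across, 3 mm thick, 32 mm hole; skirt at its edge hanging 9 mm below (104 mm inside); upright tube (the collar) round the hole, 40 mm outside, 32 mm inside, 32 mm high. Nested, the disc lies on the inner lid's flange, up to 3 mm off-centre.
- cover_collar (a point): Point on the axis of the outer cover's collar (40 mm across outside) at the height to grip it: 24 mm above the disc's underside, 21 mm above its top face, 11 mm below the collar's top edge. Nested, it is 33 mm below inner_knob, and the knob stands up through the collar to 48 mm above this point.
- canister: Canister: open upright steel cylinder 92 mm outside, 84 mm inside, 90 mm high, standing loose on the counter, about 0.9 kg, a few tablets on its floor. Origin: centre of its underside.
- canister_mouth (a point): Centre of the canister's round mouth, level with its rim; z up. With the inner lid seated, inner_knob is 61 mm above this point.
- dock_mid (a point): Middle of the floor of the drying dock, 3 mm above the counter. The lid's plug stands on this floor, its axis 0 to 20 mm from this point towards the open end. The dock is an aluminium channel fixed to the counter; its x axis runs along the channel, closed by a stop at +65 mm, open at -60 mm. The lid must move in this -x direction to come out; it is clear of the lips at 116 mm from this point.
- dock_open_end (a point): Middle of the dock's open end, at floor level, where floor, walls and lips end. The side walls, 38 mm high, are 124 mm apart inside; lips 4 mm thick reach inward over the lid and leave 92 mm open. Their underside is 34 mm above the counter, 8 mm above the parked cover's disc, so the lid cannot be lifted out, only slid.
- glass_a: Bystander: a clear tea glass, 60 mm across, 85 mm high, standing on the counter; origin at the centre of its underside.
- glass_b: Bystander: a second such tea glass.
- brush: Bystander: a washing brush lying on the counter; origin at its underside.
Not all that is in view belongs to the job. Leave any red look-alike of the outer_cover alone.

How it is judged (in metres and radians):
On the way, in this order (a step that is already met when the one before it is completed fails the run):
1. the nested lid is out of the dock, cover still on the inner lid (x of inner_knob in the frame of dock_mid below -0.108 m and z of cover_collar in the frame of inner_knob below -0.027 m), for 0.1 s.
2. the pair is seated on the canister and the knob let go (horizontal distance between inner_knob and canister_mouth below 0.005 m and z of inner_knob in the frame of canister_mouth between 0.058 and 0.064 m and angle between the z axis of inner_knob and the z axis of canister_mouth, either way round below 0.07 rad and z of cover_collar in the frame of inner_knob below -0.027 m and contact force between the fingers and inner_lid below 0.1 N), for 0.2 s.
3. the cover is lifted off alone, the inner lid still seated (horizontal distance between inner_knob and canister_mouth below 0.005 m and z of inner_knob in the frame of canister_mouth between 0.058 and 0.064 m and angle between the z axis of inner_knob and the z axis of canister_mouth, either way round below 0.07 rad and z of cover_collar in the frame of inner_knob above 0.022 m and contact force between the fingers and outer_cover above 0.3 N), for 0.1 s.
At the end, for the whole second after the job is handed in: Inner lid fully seated in the upright canister (within 5 mm of centre, 3 mm of full depth), not touched by the fingers; outer cover held by the fingers, still, level within 14 degrees, grip point 130 mm or more above the rim (skirt about 20 mm above the knob), touching nothing else (horizontal distance between inner_knob and canister_mouth below 0.005 m and z of inner_knob in the frame of canister_mouth between 0.058 and 0.064 m and angle between the z axis of inner_knob and the z axis of canister_mouth, either way round below 0.07 rad and z of cover_collar in the frame of canister_mouth above 0.13 m and angle between cover_collar's own z axis and vertical below 0.25 rad and contact force between the fingers and outer_cover above 0.5 N and contact force between each of outer_cover, the fingers and inner_lid below 0.1 N and contact force between outer_cover and canister below 0.1 N and linear speed of outer_cover below 0.03 m/s and angle between canister_mouth's own z axis and vertical below 0.09 rad and height (world z) of canister_mouth below 0.095 m); the arm keeps its last pose, push and grip.
It fails at once if the two lids are apart while the inner lid is not seated in the canister (z of cover_collar in the frame of inner_knob above -0.015 m and (z of inner_knob in the frame of canister_mouth above 0.067 m or horizontal distance between inner_knob and canister_mouth above 0.012 m)).
It fails at once if a glass or the brush is disturbed (distance of any of glass_a, glass_b, brush from where it was at the start of the episode above 0.025 m).
It also fails if it takes over 61 s, if anything falls off the work surface, if the arm or the gripper's body presses on something with over 40 N, if the wrist force passes 120 N, or if a joint passes its speed limit or range.

## Working session

There is one attempt and no reset: what is moved stays moved. The work goes in short steps, Python scripts to look and compute and a tool call to move; the robot and the scene stay as the last step left them, time stands still between calls to the robot, and variables do not carry over. Pictures are saved under pics/ and viewed, and the job is handed in when it is done.

Besides the shell and the picture viewer there is one more tool, called as name(argument=value, ...) on one line, values as JSON. drive_tool: Moves the arm, as the interface text tells. Its arguments: {"type":"object","properties":{"series":{"type":"array","items":{"type":"array","items":{"type":"number"}}},"hand":{"type":"number"},"squeeze":{"type":"number"}},"required":["series"]}

```bash
mkdir -p pics; cat > h.py <<'E'
import numpy as np, cv2
from station import telemetry, vision, models, bot
def take(cam,name):
    c=vision.calibration(cam); p,d=vision.read_camera(cam); cv2.imwrite('pics/'+name+'.png',p); np.savez('pics/'+name+'.npz',d=d,p=p,**{k:np.array(c[k]) for k in c}); return p,d,c
def load(name):
    z=np.load('pics/'+name+'.npz'); return z['p'],z['d'],{k:z[k] for k in ('fx','fy','cx','cy','k1','origin','rotation')}
def ray(c,u,v):
    x=(np.asarray(u,float)-c['cx'])/c['fx']; y=(np.asarray(v,float)-c['cy'])/c['fy']
    X,Y=x.copy(),y.copy()
    for _ in range(10):
        f=1+c['k1']*(X*X+Y*Y); X=x/f; Y=y/f
    return np.stack([X,-Y,-np.ones_like(X)],-1)
def cloud(d,c):
    v,u=np.mgrid[0:480,0:640]; r=ray(c,u,v)
    P=(r*d[...,None])@np.array(c['rotation']).reshape(3,3).T+np.array(c['origin']); P[d<=0]=np.nan; return P
def proj(c,P):
    q=(np.asarray(P,float)-c['origin'])@np.array(c['rotation']).reshape(3,3)
    x=q[...,0]/-q[...,2]; y=-q[...,1]/-q[...,2]; f=1+c['k1']*(x*x+y*y)
    return np.stack([c['fx']*x*f+c['cx'],c['fy']*y*f+c['cy']],-1)
def onplane(c,u,v,z):
    r=ray(c,u,v)@np.array(c['rotation']).reshape(3,3).T; o=np.array(c['origin'])
    return o+r*((z-o[2])/r[...,2])[...,None]
E
python3 - <<'E'
from h import *
print(telemetry.state(), bot.hold_point_z)
for cam in ('top','side','wrist'):
    p,d,c=take(cam,cam+'0'); print(cam,c)
    for t in ('inner_lid','outer_cover','canister','dock_mid','glass_a','brush'):
        try: print(t,[(round(b['confidence'],2),(np.array(b['bbox'])*[640,480,640,480]).round().tolist()) for b in models.boxes_of(t,cam)])
        except Exception as e: print(t,e)
E
```

```text
{'t': 0.0, 'q': array([ 1.12690634e+00,  1.59009576e-01,  1.59821943e+00, -2.56850162e-06,
        1.38618339e+00, -2.10083394e-01]), 'qvel': array([ 6.98450916e-05, -1.56230987e-05, -4.49696875e-04, -1.56139703e-03,
       -1.27397859e-03,  2.51650370e-03]), 'effort': array([ 2.66068776e-05, -3.85572767e+01, -3.22105908e+01,  7.01742782e-02,
        3.78656003e-02, -1.73138687e-04]), 'position': array([132.93368627, 558.73029605, 181.2475559 ]), 'ee_rot': array([-2.91047272e-04,  1.16636919e-01,  9.93174205e-01, -8.62067533e-04]), 'contact_force': array([0.96225938, 0.40234988, 0.30178349]), 'moment': array([0.02025886, 0.01912126, 0.01882799]), 'width': 91.90369393438996} 18.700000000000003
top {'fx': 485.5075261917066, 'fy': 485.5075261917066, 'cx': 314.36952776744107, 'cy': 242.29110633868035, 'k1': -0.077273902543054, 'origin': array([ 492.44324906,  -96.71166362, 1030.72496137]), 'rotation': array([ 0.70760017,  0.03390283, -0.04126749, -0.7045918 ])}
inner_lid [(0.44, [356.0, 248.0, 13.0, 10.0])]
outer_cover [(0.87, [257.0, 216.0, 55.0, 51.0]), (0.81, [318.0, 154.0, 49.0, 49.0
[... 623 characters left out ...]
(0.98, [375.0, 239.0, 54.0, 45.0]), (0.61, [286.0, 216.0, 52.0, 41.0]), (0.57, [296.0, 266.0, 64.0, 44.0])]
canister [(0.73, [245.0, 138.0, 41.0, 54.0])]
dock_mid [(0.6, [290.0, 250.0, 92.0, 83.0]), (0.57, [297.0, 268.0, 65.0, 41.0])]
glass_a [(0.83, [192.0, 198.0, 37.0, 48.0]), (0.62, [369.0, 174.0, 27.0, 50.0])]
brush [(0.56, [271.0, 344.0, 88.0, 118.0])]
wrist {'fx': 352.5605096394412, 'fy': 352.5605096394412, 'cx': 319.6238903869259, 'cy': 238.4564498379557, 'k1': -0.04025428625253037, 'origin': array([ 67.49764741, 574.59687034, 386.1058895 ]), 'rotation': array([ 0.77884132, -0.09375004, -0.0739386 ,  0.61575174])}
inner_lid []
outer_cover []
canister []
dock_mid []
glass_a []
brush []
```

```bash
python3 - <<'E'
s=open('h.py').read()
s=s.replace("np.array(c['rotation']).reshape(3,3)","RM(c)")
s=s.replace("def take","from scipy.spatial.transform import Rotation as Rn\ndef RM(c):\n    q=np.array(c['rotation']); return Rn.from_quat([q[1],q[2],q[3],q[0]]).as_matrix()\ndef take",1)
open('h.py','w').write(s)
E
python3 - <<'E'
from h import *
p,d,c=load('top0'); cv2.imwrite('pics/t0crop.png',cv2.resize(p[130:370,120:500],None,fx=2.1,fy=2.1,interpolation=cv2.INTER_CUBIC))
p,d,c=load('side0'); cv2.imwrite('pics/s0crop.png',cv2.resize(p[110:480,160:480],None,fx=1.6,fy=1.6,interpolation=cv2.INTER_CUBIC))
E
```

```text
(no output)
```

View pics/t0crop.png

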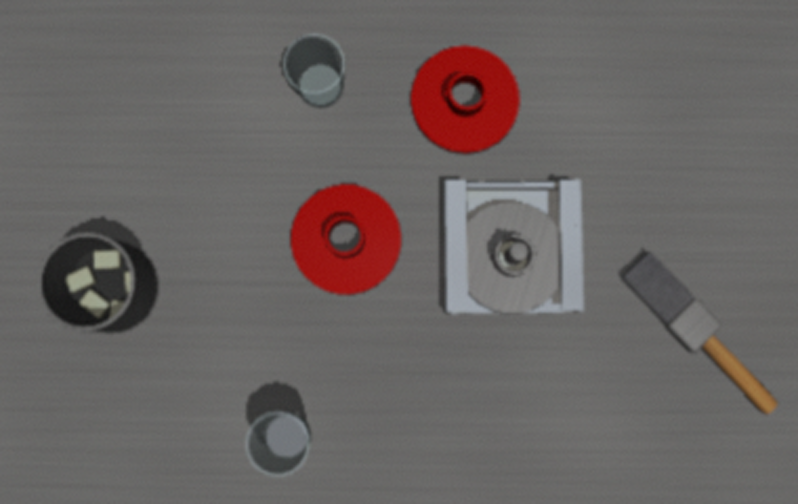

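View pics/s0crop.png

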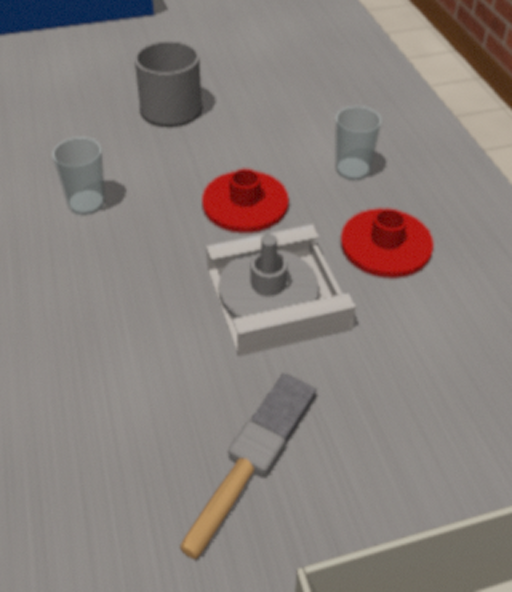

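The pictures show two red covers, at top-crop (465,98) and (345,238), and the steel cover with the knob in the dock at (515,253). The steel one is the target because it has the stem and sits in the dock, whose bar is at the top and open end at the bottom. The canister is at (88,282).

```bash
python3 - <<'E'
from h import *
from scipy.optimize import least_squares
for n in ('top0','side0'):
    p,d,c=load(n); P=cloud(d,c)
    print(n)
    def reg(cx,cy,r,z0,z1):
        m=(np.hypot(P[...,0]-cx,P[...,1]-cy)<r)&(P[...,2]>z0)&(P[...,2]<z1); return P[m]
    if n=='top0':
        for nm,(u,v) in dict(knob=(365,250),can=(160,264),ga=(252,341),gb=(269,161),br=(452,288),r1=(285,243),r2=(342,177)).items():
            print(nm,P[v,u].round(1),onplane(c,u,v,90).round(1))
    table=P[(abs(P[...,0]-480)<80)&(abs(P[...,1]+100)<400)]
    print('table z',np.nanpercentile(table[:,2],[5,30,50]).round(1))
    # circle fit helper on canister rim
    K=onplane(load('top0')[2],365,250,95)
    A=reg(K[0],K[1],60,75,110); print('knobtop',len(A),A.mean(0).round(1) if len(A) else '')
    if len(A):print(np.percentile(A,[5,50,95],axis=0).round(1))
    A=reg(K[0],K[1],90,36,46); print('z36-46',len(A)); 
    if len(A):print(np.percentile(A,[1,5,50,95,99],axis=0).round(1))
    C=onplane(load('top0')[2],163,264,90)
    A=reg(C[0],C[1],75,78,100); print('rim',len(A),np.percentile(A,[1,50,99],axis=0).round(1))
    if len(A)>10:
        f=least_squares(lambda q:np.hypot(A[:,0]-q[0],A[:,1]-q[1])-q[2],[C[0],C[1],44],loss='soft_l1'); print(f.x.round(1))
E
```

```text
top0
knob [ 577.9 -204.6   94. ] [ 578.3 -205.1   90. ]
can [553.2 216.6  18. ] [548.9 194.3  90. ]
ga [393.9  22.6   1. ] [402.4  12.3  90. ]
gb [778.5  -8.3   5.6] [755.  -15.5  90. ]
br [ 505.5 -395.9   18.9] [ 504.6 -374.9   90. ]
r1 [ 6.007e+02 -4.460e+01 -2.000e-01] [591.2 -49.1  90. ]
r2 [ 7.455e+02 -1.668e+02 -6.000e-01] [ 723.3 -160.6   90. ]
table z [-3.4 -1.2 -0. ]
knobtop 77 [ 578.5 -207.4   93. ]
[[ 571.5 -214.9   81. ]
 [ 577.9 -206.8   94.4]
 [ 585.6 -200.5   97.1]]
z36-46 1040
[[ 525.6 -277.    36. ]
 [ 531.4 -275.    36.2]
 [ 585.3 -198.7   37.9]
 [ 640.8 -145.2   40.8]
 [ 648.7 -143.2   42.7]]
rim 416 [[506.2 147.3  78.5]
 [549.4 197.2  88.1]
 [594.2 238.2  92.3]]
[549.7 192.3  43.6]
side0
table z [-1.4  0.1  0.9]
knobtop 134 [ 576.4 -210.7   89.2]
[[ 569.5 -215.7   76.9]
 [ 576.2 -211.8   91.5]
 [ 583.9 -202.2   96.3]]
z36-46 1307
[[ 524.7 -276.2   36.1]
 [ 529.7 -274.2   36.5]
 [ 578.1 -255.6   38.2]
 [ 640.9 -144.1   40.8]
 [ 648.3 -141.8   45.1]]
rim 445 [[503.2 148.4  78.2]
 [548.3 188.4  85.7]
 [591.9 240.2  91.5]]
[547.8 193.6  43.8]
```

```bash
python3 - <<'E'
from h import *
p,d,c=load('top0'); cv2.imwrite('pics/dock0.png',cv2.resize(p[205:295,320:410],None,fx=6.5,fy=6.5,interpolation=cv2.INTER_CUBIC))
p,d,c=load('top0'); cv2.imwrite('pics/can0.png',cv2.resize(p[220:310,120:210],None,fx=6.5,fy=6.5,interpolation=cv2.INTER_CUBIC))
E
```

```text
(no output)
```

View pics/dock0.png

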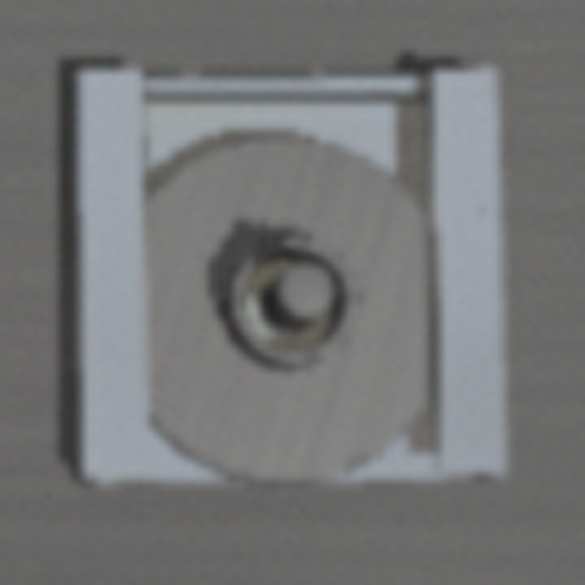

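View pics/can0.png

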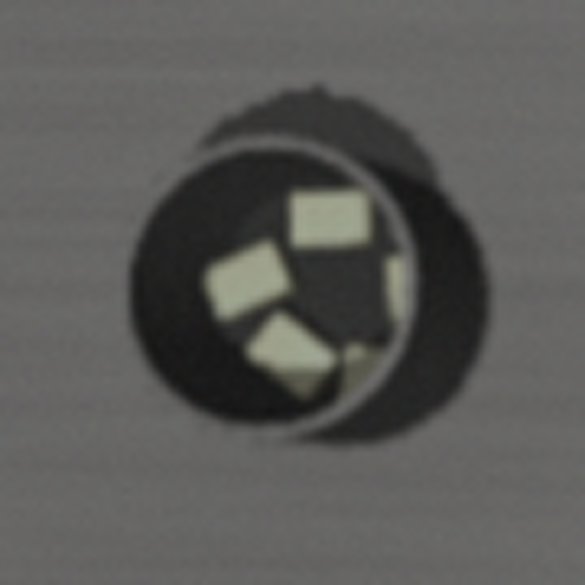

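```bash
cat >> h.py <<'E'
def tool(): 
    s=telemetry.state(); q=s['ee_rot']; return np.array(s['position']),Rn.from_quat([q[1],q[2],q[3],q[0]]).as_matrix(),s
def plan(target,jaw_yaw_deg=None):
    """target TCP world mm; prints shift cm in tool axes and rotvec needed for straight-down tool with jaw axis at yaw (mod 180)"""
    p,R,s=tool()
    sh=R.T@(np.array(target)-p)/10
    y=R[:,1]; cur=np.degrees(np.arctan2(y[1],y[0]))
    if jaw_yaw_deg is None: jaw_yaw_deg=cur
    dd=(jaw_yaw_deg-cur+90)%180-90; yaw=np.radians(cur+dd)
    Y=np.array([np.cos(yaw),np.sin(yaw),0]); Z=np.array([0,0,-1.]); Rt=np.stack([np.cross(Y,Z),Y,Z],1)
    rv=Rn.from_matrix(R.T@Rt).as_rotvec()
    print('shift cm',sh.round(2),'rotvec',rv.round(3),'cur jaw yaw',round(cur,1),'delta',round(dd,1)); return sh,rv
E
python3 - <<'E'
from h import *
p,R,s=tool(); print(R.round(3))
for n in ('top0','side0'):
    p_,d,c=load(n); P=cloud(d,c)
    hsv=cv2.cvtColor(p_,cv2.COLOR_BGR2HSV)
    m=(abs(P[...,0]-585)<90)&(abs(P[...,1]+208)<80)&(abs(P[...,2]-38)<5)
    A=P[m][:,:2]
    for nm,B in(('y+',A[A[:,1]>-158]),('y-',A[A[:,1]<-258])):
        r=cv2.minAreaRect(B.astype(np.float32)); print(n,nm,len(B),r)
    print(cv2.minAreaRect(A.astype(np.float32)))
plan([578,-207.5,150],0); plan([578,-207.5,150],90)
# wrist cam pose in tool
pp,RR,_=tool(); c=vision.calibration('wrist'); print((RR.T@(c['origin']-pp)).round(1)); print((RR.T@RM(c)).round(3))
E
```

```text
[[-0.973  0.232 -0.   ]
 [ 0.232  0.973 -0.   ]
 [-0.    -0.    -1.   ]]
top0 y+ 480 ((589.5460205078125, -150.3455352783203), (14.793356895446777, 128.635986328125), 89.8941879272461)
top0 y- 589 ((590.0810546875, -268.0523986816406), (19.598039627075195, 129.0991973876953), 89.51884460449219)
((589.7321166992188, -210.32223510742188), (129.01907348632812, 134.72784423828125), 0.41318702697753906)
side0 y+ 393 ((588.0494995117188, -148.36972045898438), (19.021236419677734, 129.95257568359375), 89.97692108154297)
side0 y- 735 ((589.1712646484375, -267.3690185546875), (129.8247528076172, 19.47289276123047), 0.4614810347557068)
((588.703369140625, -207.979248046875), (130.0522003173828, 138.37974548339844), 0.5516055226325989)
shift cm [-61.03 -64.29   3.22] rotvec [-0.     0.     1.337] cur jaw yaw 76.6 delta -76.6
shift cm [-61.03 -64.29   3.22] rotvec [-0.    -0.    -0.234] cur jaw yaw 76.6 delta 13.4
[  67.5   -0.4 -203.9]
[[ 0.001  0.971  0.237]
 [ 1.    -0.001  0.   ]
 [ 0.     0.237 -0.971]]
```

drive_tool(series=[[-61, -64.3, 2.0, 0, 0, -0.234], [-61, -64.3, 2.0, 0, 0, -0.234], [-61, -64.3, 2.0, 0, 0, -0.234], [-61, -64.3, 2.0, 0, 0, -0.234], [-61, -64.3, 2.0, 0, 0, -0.234], [-61, -64.3, 2.0, 0, 0, -0.234], [-61, -64.3, 2.0, 0, 0, -0.234], [-61, -64.3, 2.0, 0, 0, -0.234], [-61, -64.3, 2.0, 0, 0, -0.234], [-61, -64.3, 2.0, 0, 0, -0.234], [-61, -64.3, 2.0, 0, 0, -0.234], [-61, -64.3, 2.0, 0, 0, -0.234], [-61, -64.3, 2.0, 0, 0, -0.234], [-61, -64.3, 2.0, 0, 0, -0.234], [-61, -64.3, 2.0, 0, 0, -0.234], [-61, -64.3, 2.0, 0, 0, -0.234], [-61, -64.3, 2.0, 0, 0, -0.234], [-61, -64.3, 2.0, 0, 0, -0.234], [-61, -64.3, 2.0, 0, 0, -0.234], [-61, -64.3, 2.0, 0, 0, -0.234]], hand=-1)

```text
t: 3.05
position: [577.5, -207.7, 161.7]
ee_rot: [-0.0, 0.0, 1.0, 0.0]
contact_force: [-0.8, 0.5, 0.0]
width: 92.2
```

drive_tool(series=[[0, 0, 0, 0, 0, 0], [0, 0, 0, 0, 0, 0], [0, 0, 0, 0, 0, 0]])

```text
t: 3.35
position: [577.5, -206.5, 162.6]
ee_rot: [0.0, -0.001, 1.0, -0.0]
contact_force: [-0.6, 0.7, -0.5]
width: 91.8
```

```bash
python3 - <<'E'
from h import *
p,d,c=take('wrist','w1'); P=cloud(d,c)
m=(np.hypot(P[...,0]-578,P[...,1]+207)<30)&(P[...,2]>70)&(P[...,2]<105); A=P[m]; print(len(A))
if len(A): print(np.percentile(A,[3,50,97],axis=0).round(1))
m=(np.hypot(P[...,0]-578,P[...,1]+207)<30)&(P[...,2]>88)&(P[...,2]<105); A=P[m]; print(len(A))
if len(A): print(np.percentile(A,[3,50,97],axis=0).round(1))
print(proj(c,[578,-207,95]), tool()[0])
E
```

```text
495
[[ 569.5 -214.2   73.4]
 [ 575.7 -206.3   95.9]
 [ 585.2 -199.1   97.5]]
409
[[ 569.9 -214.2   90. ]
 [ 577.1 -206.3   96. ]
 [ 585.4 -199.1   97.6]]
[319.11001087 240.56421124] [ 577.58554761 -206.65241901  162.60735767]
```

View pics/w1.png

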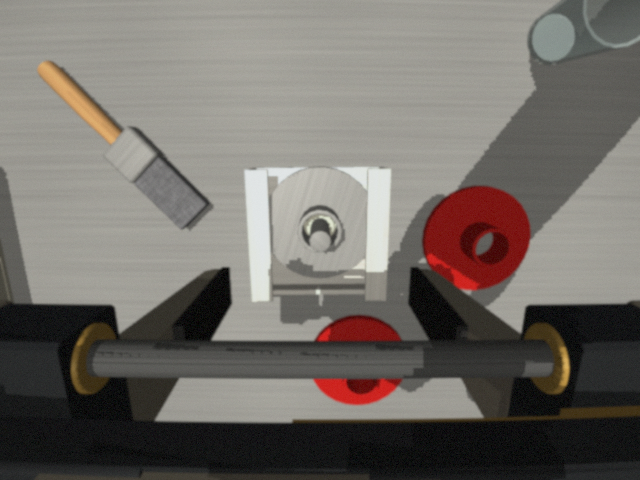

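The steel knob tip is at (320,240), midway between the fingers. Its position is about (577.5, -206.7), with the tip at z≈95 mm. Next I descend.

drive_tool(series=[[0, 0, 2, 0, 0, 0], [0, 0, 4, 0, 0, 0], [0, 0, 6, 0, 0, 0], [0, 0, 7.5, 0, 0, 0], [0, 0, 9, 0, 0, 0], [0, 0, 9.9, 0, 0, 0], [0, 0, 9.9, 0, 0, 0], [0, 0, 9.9, 0, 0, 0], [0, 0, 9.9, 0, 0, 0]])

```text
t: 4.3
position: [578.5, -207.9, 64.4]
ee_rot: [0.001, -0.0, 1.0, -0.001]
contact_force: [-0.8, -0.4, 0.5]
width: 92.0
```

drive_tool(series=[[0, 0, 0, 0, 0, 0], [0, 0, 0, 0, 0, 0], [0, 0, 0, 0, 0, 0], [0, 0, 0, 0, 0, 0], [0, 0, 0, 0, 0, 0], [0, 0, 0, 0, 0, 0], [0, 0, 0, 0, 0, 0], [0, 0, 0, 0, 0, 0], [0, 0, 0, 0, 0, 0], [0, 0, 0, 0, 0, 0], [0, 0, 0, 0, 0, 0], [0, 0, 0, 0, 0, 0]], hand=1, squeeze=30)

```text
t: 5.5
position: [577.7, -207.5, 63.2]
ee_rot: [-0.0, -0.0, 1.0, -0.0]
contact_force: [0.7, 0.3, 1.1]
width: 0.3
```

```bash
python3 - <<'E'
from h import *
print(tool()[2]['width'])
take('wrist','w2');take('side','s2');p,d,c=take('top','t2')
p=load('side0')[0];p=load('s2')[0]
cv2.imwrite('pics/s2c.png',cv2.resize(p[130:350,200:480],None,fx=2.8,fy=2.7,interpolation=cv2.INTER_CUBIC))
E
```

```text
0.2973549877934039
```

View pics/w2.png

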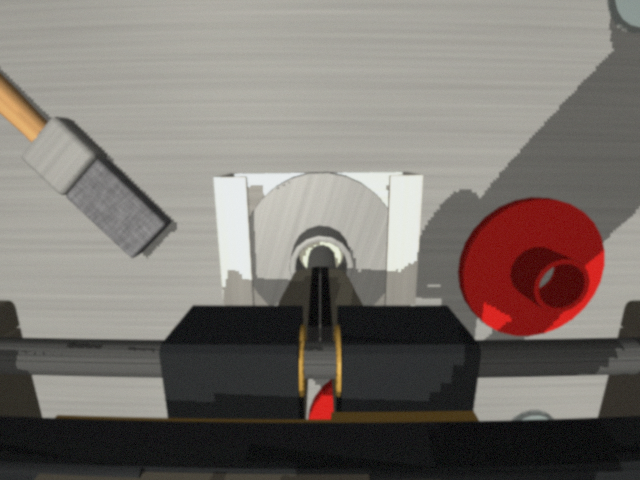

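View pics/s2c.png

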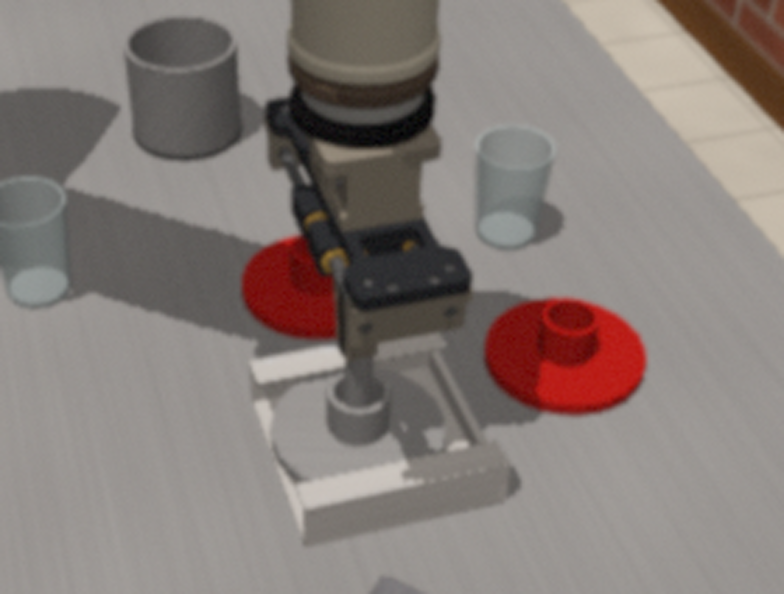

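```bash
python3 - <<'E'
from h import *
for n,t in (('w1',[577.6,-206.7,162.6]),('w2',[577.7,-207.5,63.5])):
    p,d,c=load(n); t=np.array(t); print(n,proj(c,t),proj(c,t+[0,0,19]),'knob0',proj(c,np.array([577.5,-207,95])),proj(c,np.array([577.5,-207,58])))
    P=cloud(d,c)
    for uv in ((222,268),(320,258),(320,270),(320,280),(320,290),(312,280),(328,280),(320,300)): print(uv,P[uv[1],uv[0]].round(1))
p=load('w2')[0]; cv2.imwrite('pics/w2c.png',cv2.resize(p[160:320,200:440],None,fx=3.3,fy=3.3,interpolation=cv2.INTER_CUBIC))
p=load('t2')[0]; cv2.imwrite('pics/t2c.png',cv2.resize(p[180:300,280:440],None,fx=4.5,fy=4.5,interpolation=cv2.INTER_CUBIC))
E
```

```text
w1 [319.4152513  266.98956113] [319.38564093 277.79682529] knob0 [319.11127302 239.95304721] [319.1816982 229.9735425]
(222, 268) [ 566.2 -255.5  198.9]
(320, 258) [ 613.  -206.2   27.4]
(320, 270) [ 625.7 -206.1   27.4]
(320, 280) [ 645.  -206.1    4.3]
(320, 290) [ 650.3 -206.    20.1]
(312, 280) [ 644.9 -214.8    4.6]
(328, 280) [ 645.  -197.3    4.5]
(320, 300) [ 669.9 -206.     1.1]
w2 [319.77715887 267.12603071] [319.78768665 277.95154061] knob0 [320.75800749 285.89748637] [320.57923423 264.02555864]
(222, 268) [ 586.2 -273.8   40.2]
(320, 258) [ 569.9 -207.4   70.3]
(320, 270) [ 565.9 -207.4  103.6]
(320, 280) [ 566.7 -207.4  115.3]
(320, 290) [ 568.  -207.4  124. ]
(312, 280) [ 566.4 -211.1  116.1]
(328, 280) [ 566.2 -203.8  116.5]
(320, 300) [ 572.2 -207.4  125.1]
```

View pics/w2c.png

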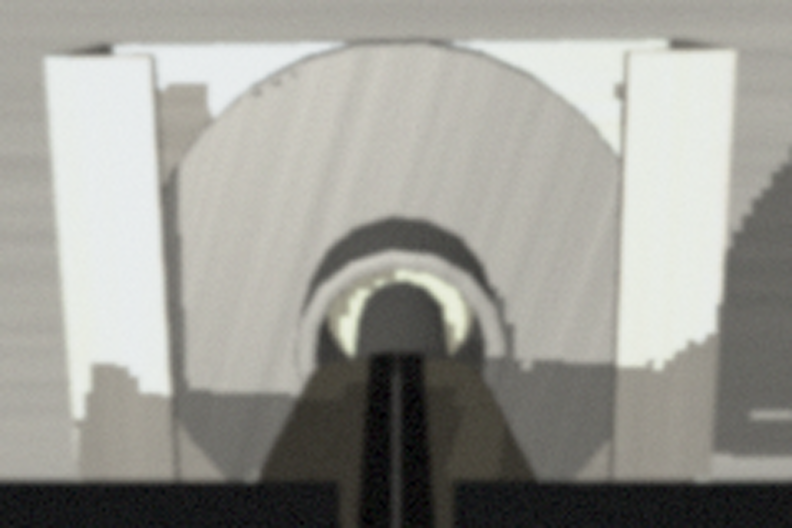

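View pics/t2c.png

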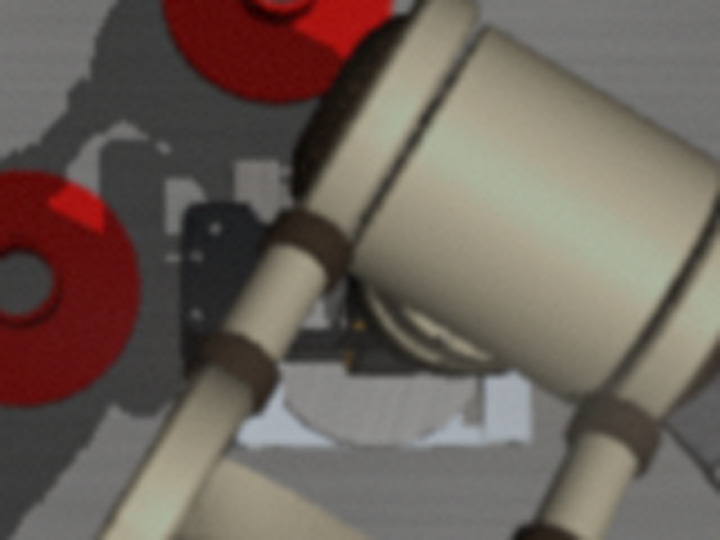

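```bash
python3 - <<'E'
from h import *
p,d,c=load('w2'); P=cloud(d,c)
for v in range(240,296,3): print(v,P[v,320].round(1),p[v,320],'|',P[v,309].round(1),P[v,300].round(1),p[v,300])
print(proj(c,np.array([[566,-207.5,z] for z in (55,63,80,95,105)])).round(1).tolist())
E
```

```text
240 [ 561.9 -207.4   58.8] [168 177 180] | [ 561.8 -214.1   59.3] [ 564.2 -220.1   49.9] [81 87 86]
243 [ 569.  -207.4   38.5] [194 216 213] | [ 563.5 -214.    60.2] [ 564.3 -219.7   56.9] [121 126 128]
246 [ 569.7 -207.4   43.9] [88 95 95] | [ 571.3 -214.8   37.7] [ 565.6 -219.6   59.3] [187 195 197]
249 [ 569.9 -207.4   50.4] [73 75 75] | [ 573.2 -214.7   38.4] [ 567.7 -219.6   58.5] [166 174 175]
252 [ 569.8 -207.4   57.8] [76 79 81] | [ 575.4 -214.8   38.3] [ 579.2 -221.6   24.7] [133 146 148]
255 [ 569.5 -207.4   65.2] [77 78 81] | [ 574.4 -214.4   48.8] [ 581.5 -221.6   24.7] [128 146 149]
258 [ 569.9 -207.4   70.3] [75 81 80] | [ 574.1 -214.2   56.5] [ 583.7 -221.7   24.9] [118 134 137]
261 [ 569.7 -207.4   76.6] [70 73 75] | [ 572.9 -213.9   66.5] [ 584.6 -221.5   29. ] [82 91 93]
264 [ 569.9 -207.4   81.5] [74 79 77] | [ 573.1 -213.8   71.5] [ 585.4 -221.2   33.4] [55 59 59]
267 [ 566.6 -207.4   96.8] [42 43 44] | [ 573.2 -213.6   77. ] [ 586.1 -221.    37.8] [58 60 62]
270 [ 565.9 -207.4  103.6] [37 39 38] | [ 567.1 -212.9   99.9] [ 567.7 -217.5   98.4] [60 69 69]
273 [ 566.4 -207.4  106.5] [46 48 49] | [ 566.7 -212.7  105.6] [ 567.1 -217.1  104.5] [55 66 71]
276 [ 566.1 -207.4  111.7] [47 50 51] | [ 567.3 -212.7  108.2] [ 567.1 -216.9  108.9] [56 66 71]
279 [ 566.5 -207.4  114.5] [53 54 55] | [ 566.9 -212.5  113.4] [ 566.9 -216.7  113.4] [58 70 74]
282 [ 566.2 -207.4  119.1] [51 54 53] | [ 566.7 -212.4  117.7] [ 566.7 -216.4  117.9] [47 50 56]
285 [ 566.4 -207.4  122.3] [50 53 56] | [ 566.7 -212.3  121.6] [ 566.5 -216.2  122. ] [45 52 55]
288 [ 567.1 -207.4  124. ] [47 49 49] | [ 566.8 -212.2  124.9] [ 566.6 -216.   125.4] [48 52 56]
291 [ 568.6 -207.4  123.8] [45 52 51] | [ 566.5 -212.   129. ] [ 566.  -215.7  130.2] [48 57 57]
294 [ 569.6 -207.4  124.8] [46 48 49] | [ 566.  -211.9  133.3] [ 566.5 -215.6  132.3] [43 53 55]
[[319.8, 244.9], [319.8, 248.3], [319.8, 256.4], [319.8, 264.8], [319.8, 271.2]]
```

Width is 0.3, so the grip missed. In the wrist depth the stem is undisturbed (front face x≈570). The closed finger ends sit at z≈97, just above the knob tip, although the reported TCP z is 63. I'll open and measure where the finger ends really are.

drive_tool(series=[[0, 0, 0, 0, 0, 0], [0, 0, 0, 0, 0, 0], [0, 0, 0, 0, 0, 0], [0, 0, 0, 0, 0, 0], [0, 0, 0, 0, 0, 0], [0, 0, 0, 0, 0, 0], [0, 0, 0, 0, 0, 0], [0, 0, 0, 0, 0, 0], [0, 0, 0, 0, 0, 0], [0, 0, 0, 0, 0, 0], [0, 0, 0, 0, 0, 0], [0, 0, 0, 0, 0, 0]], hand=-1)

```text
t: 6.85
position: [577.7, -207.5, 63.2]
ee_rot: [-0.0, -0.0, 1.0, 0.0]
contact_force: [0.5, -0.5, -0.6]
width: 91.5
```

```bash
python3 - <<'E'
from h import *
pos,R,s=tool(); print(pos,s['width'])
for cam in ('wrist','side','top'):
    p,d,c=take(cam,cam+'3'); P=cloud(d,c)
    for sg in (1,-1):
        m=(abs(P[...,0]-577)<22)&(sg*(P[...,1]+207.5)>40)&(sg*(P[...,1]+207.5)<68)&(P[...,2]>50)&(P[...,2]<140)
        A=P[m]; print(cam,sg,len(A)); 
        if len(A)>20: print(np.percentile(A,[1,5,50,95],axis=0).round(1), np.sort(A[:,2])[:8].round(1))
p=load('side3')[0]
cv2.imwrite('pics/s3c.png',cv2.resize(p[130:350,200:480],None,fx=2.8,fy=2.7,interpolation=cv2.INTER_CUBIC))
E
```

```text
[ 577.65606523 -207.47880673   63.1939169 ] 91.54163403854174
wrist 1 2134
[[ 565.9 -162.2   97.6]
 [ 566.1 -162.1  100.3]
 [ 568.1 -161.5  122.8]
 [ 584.4 -149.7  138.5]] [96.5 96.7 96.8 96.8 97.  97.1 97.2 97.2]
wrist -1 2147
[[ 566.  -267.5   97.6]
 [ 566.2 -265.5  100.5]
 [ 568.2 -253.6  123.4]
 [ 584.4 -253.   138.4]] [95.6 96.3 96.5 96.6 96.7 96.9 97.  97. ]
side 1 107
[[ 565.4 -162.8   96.6]
 [ 565.8 -162.6   98.1]
 [ 568.1 -160.8  119.6]
 [ 580.  -150.4  138. ]] [96.5 96.6 97.3 97.3 97.8 97.8 98.7 98.9]
side -1 231
[[ 565.4 -269.9   98.9]
 [ 565.8 -269.6  102.2]
 [ 573.1 -267.3  121.6]
 [ 584.2 -256.9  137.9]] [ 96.4  98.5  98.9  98.9  99.5  99.7  99.7 100.8]
top 1 0
top -1 0
```

View pics/s3c.png

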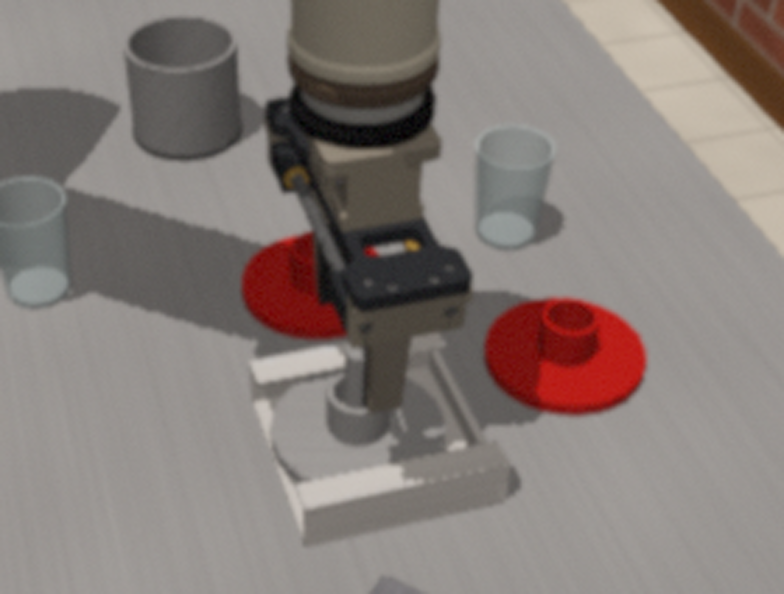

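View pics/wrist3.png

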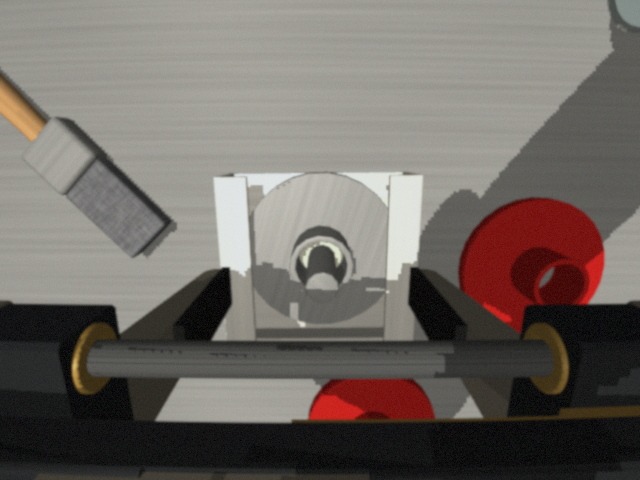

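Wrist and side depth agree that the finger ends are about 33 mm above the reported TCP, at z≈96. The horizontal position is right. I'll descend 3.2 cm more and close.

drive_tool(series=[[0, 0, 0.6, 0, 0, 0], [0, 0, 1.2, 0, 0, 0], [0, 0, 1.8, 0, 0, 0], [0, 0, 2.4, 0, 0, 0], [0, 0, 2.9, 0, 0, 0], [0, 0, 3.2, 0, 0, 0], [0, 0, 3.2, 0, 0, 0], [0, 0, 3.2, 0, 0, 0]])

```text
t: 7.8
position: [577.8, -207.5, 31.3]
ee_rot: [0.0, -0.0, 1.0, -0.0]
contact_force: [0.2, -0.4, -0.4]
width: 91.9
```

drive_tool(series=[[0, 0, 0, 0, 0, 0], [0, 0, 0, 0, 0, 0], [0, 0, 0, 0, 0, 0], [0, 0, 0, 0, 0, 0], [0, 0, 0, 0, 0, 0], [0, 0, 0, 0, 0, 0], [0, 0, 0, 0, 0, 0], [0, 0, 0, 0, 0, 0], [0, 0, 0, 0, 0, 0], [0, 0, 0, 0, 0, 0], [0, 0, 0, 0, 0, 0], [0, 0, 0, 0, 0, 0]], hand=1, squeeze=30)

```text
t: 9.0
position: [577.5, -207.2, 31.0]
ee_rot: [-0.0, -0.0, 1.0, 0.0]
contact_force: [0.5, 1.0, -0.3]
width: 17.7
```

```bash
python3 - <<'E'
from h import *
p,d,c=take('wrist','w4');P=cloud(d,c)
cv2.imwrite('pics/w4c.png',cv2.resize(p[160:320,200:440],None,fx=3.3,fy=3.3,interpolation=cv2.INTER_CUBIC))
for v in range(230,296,4): print(v,P[v,320].round(1))
E
```

```text
230 [ 555.3 -207.1   27.9]
234 [ 558.  -207.1   26.8]
238 [ 558.9 -207.1   33.6]
242 [ 559.1 -207.1   42.3]
246 [ 558.9 -207.1   51.8]
250 [ 559.4 -207.1   58.1]
254 [ 561.3 -207.1   58.8]
258 [ 569.7 -207.1   38.4]
262 [ 569.4 -207.1   47.1]
266 [ 569.3 -207.1   54.5]
270 [ 569.7 -207.1   59.9]
274 [ 569.3 -207.1   67.2]
278 [ 569.3 -207.1   73.2]
282 [ 569.7 -207.1   77.6]
286 [ 569.3 -207.2   83.7]
290 [ 569.4 -207.2   88.2]
294 [ 569.6 -207.2   92.4]
```

View pics/w4c.png

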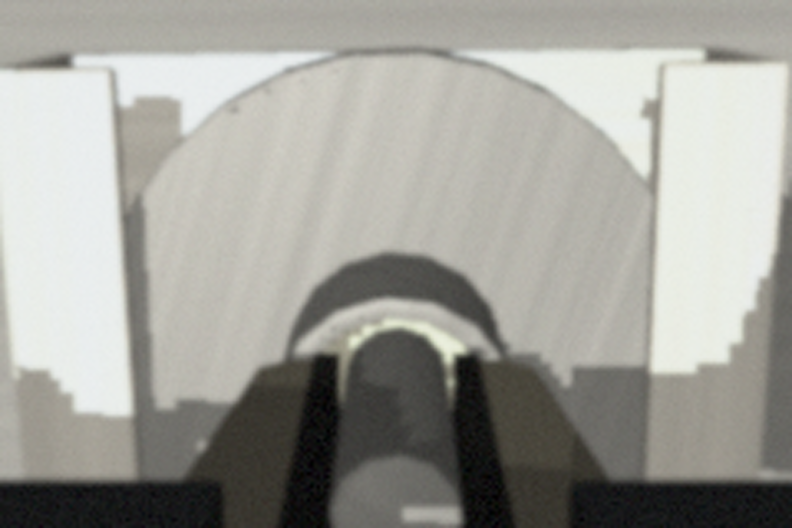

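Gripped (17.7 mm). Now I lift 2.5 mm and slide along world -x, which is tool +x.

drive_tool(series=[[0, 0, -0.1, 0, 0, 0], [0, 0, -0.25, 0, 0, 0], [0, 0, -0.25, 0, 0, 0], [0.3, 0, -0.25, 0, 0, 0], [1, 0, -0.25, 0, 0, 0], [2, 0, -0.25, 0, 0, 0], [3, 0, -0.25, 0, 0, 0], [4, 0, -0.25, 0, 0, 0], [5, 0, -0.25, 0, 0, 0], [6, 0, -0.25, 0, 0, 0], [7, 0, -0.25, 0, 0, 0], [8, 0, -0.25, 0, 0, 0], [9, 0, -0.25, 0, 0, 0], [10, 0, -0.25, 0, 0, 0], [11, 0, -0.25, 0, 0, 0], [11.7, 0, -0.25, 0, 0, 0], [12.2, 0, -0.25, 0, 0, 0], [12.4, 0, -0.25, 0, 0, 0], [12.4, 0, -0.25, 0, 0, 0], [12.4, 0, -0.25, 0, 0, 0]])

```text
t: 11.05
position: [454.0, -207.6, 33.8]
ee_rot: [0.0, -0.0, 1.0, -0.0]
contact_force: [0.5, -0.7, -3.0]
width: 17.3
```

```bash
python3 - <<'E'
from h import *
print(tool()[2]['width'],tool()[0])
p,d,c=take('wrist','w5');p,d,c=take('side','s5')
cv2.imwrite('pics/s5c.png',cv2.resize(p[100:350,160:480],None,fx=2.4,fy=2.4,interpolation=cv2.INTER_CUBIC))
E
```

```text
17.259763385903245 [ 453.99957496 -207.61096744   33.8255353 ]
```

View pics/w5.png

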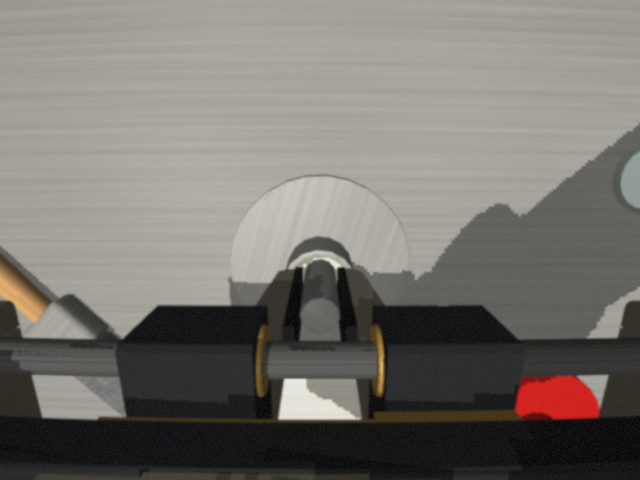

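View pics/s5c.png

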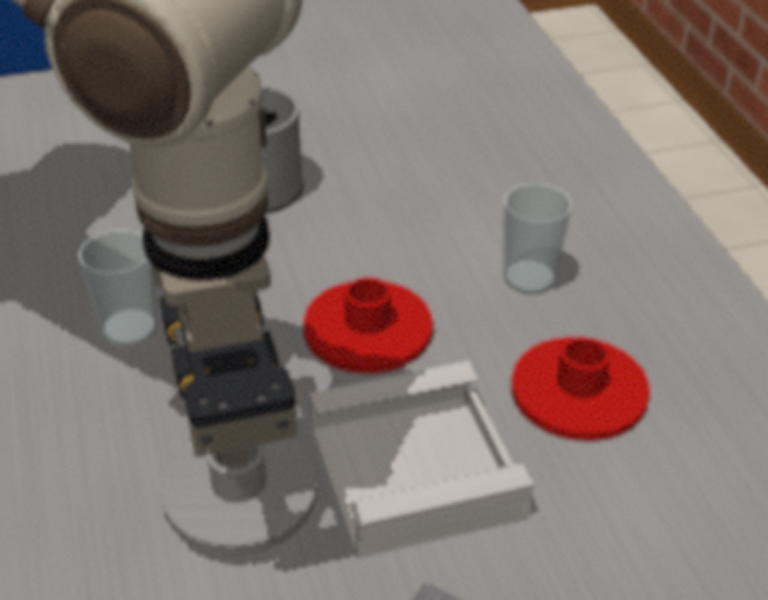

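The pair is out of the dock with the cover still nested: the dock is empty and the disc lies flat. Lifting and carrying next.

drive_tool(series=[[0, 0, -0.4, 0, 0, 0], [0, 0, -1.2, 0, 0, 0], [0, 0, -2.5, 0, 0, 0], [0, 0, -4, 0, 0, 0], [0, 0, -6, 0, 0, 0], [0, 0, -8, 0, 0, 0], [0, 0, -10, 0, 0, 0], [0, 0, -12, 0, 0, 0], [0, 0, -13.2, 0, 0, 0], [0, 0, -13.8, 0, 0, 0], [0, 0, -14, 0, 0, 0], [0, 0, -14, 0, 0, 0]])

```text
t: 12.35
position: [453.4, -207.3, 173.2]
ee_rot: [-0.0, -0.0, 1.0, 0.0]
contact_force: [-0.5, 0.0, -3.5]
width: 17.4
```

drive_tool(series=[[-0.1, 0.5, 0, 0, 0, 0], [-0.4, 1.7, 0, 0, 0, 0], [-0.9, 3.7, 0, 0, 0, 0], [-1.5, 6.2, 0, 0, 0, 0], [-2.2, 9.2, 0, 0, 0, 0], [-2.9, 12.2, 0, 0, 0, 0], [-3.6, 15.2, 0, 0, 0, 0], [-4.4, 18.2, 0, 0, 0, 0], [-5.1, 21.2, 0, 0, 0, 0], [-5.8, 24.2, 0, 0, 0, 0], [-6.5, 27.2, 0, 0, 0, 0], [-7.2, 30.2, 0, 0, 0, 0], [-7.9, 33.2, 0, 0, 0, 0], [-8.6, 36.0, 0, 0, 0, 0], [-9.1, 38.2, 0, 0, 0, 0], [-9.4, 39.4, 0, 0, 0, 0], [-9.5, 40, 0, 0, 0, 0], [-9.5, 40, 0, 0, 0, 0], [-9.5, 40, 0, 0, 0, 0]])

```text
t: 14.25
position: [548.4, 191.8, 173.5]
ee_rot: [-0.0, 0.0, 1.0, -0.0]
contact_force: [-0.4, -0.6, -3.2]
width: 17.3
```

```bash
python3 - <<'E'
from h import *
print(tool()[2]['width'],tool()[0],tool()[2]['contact_force'])
p,d,c=take('wrist','w6');p,d,c=take('side','s6')
cv2.imwrite('pics/s6c.png',cv2.resize(p[0:250,100:420],None,fx=2.4,fy=2.4,interpolation=cv2.INTER_CUBIC))
p,d,c=take('top','t6')
cv2.imwrite('pics/t6c.png',cv2.resize(p[170:370,60:330],None,fx=2.9,fy=2.9,interpolation=cv2.INTER_CUBIC))
E
```

```text
17.284609949599826 [548.36682522 191.78720116 173.53014878] [-0.41304727 -0.60610926 -3.15688551]
```

View pics/w6.png

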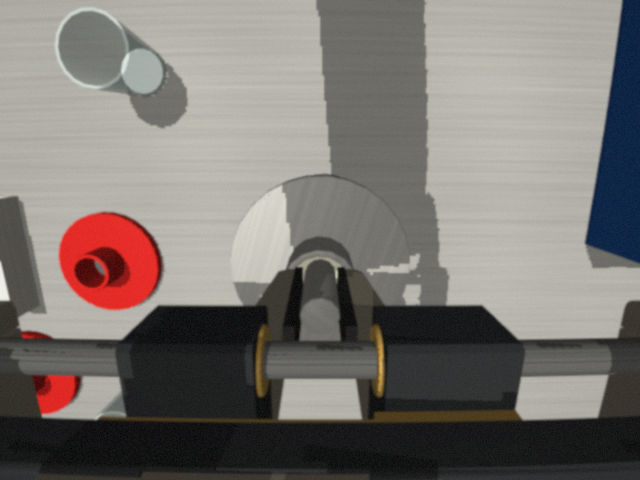

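View pics/s6c.png

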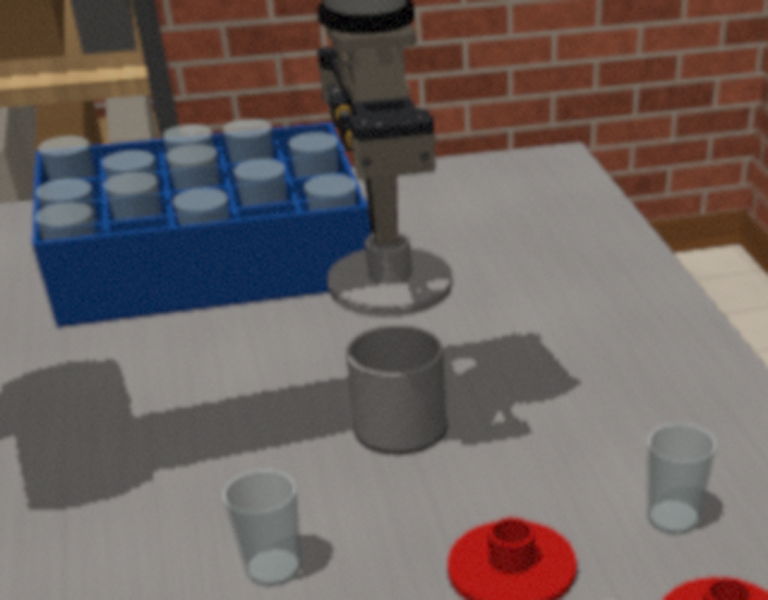

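View pics/t6c.png

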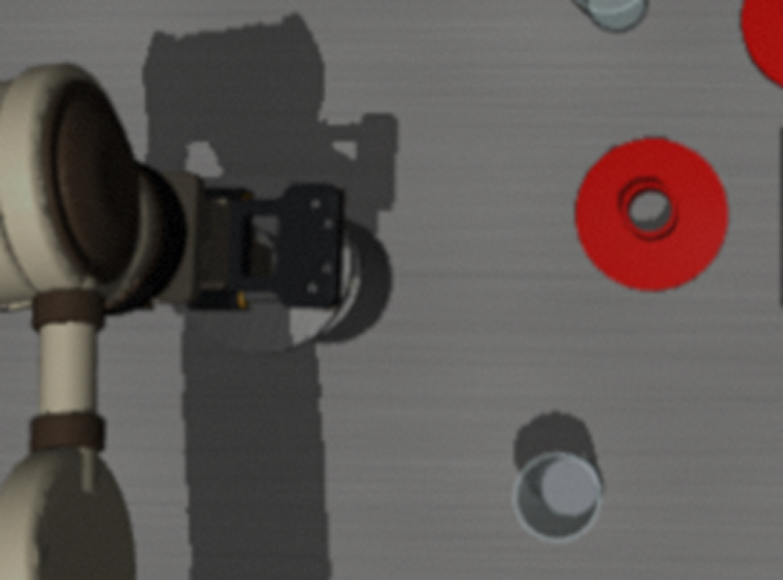

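```bash
python3 - <<'E'
from h import *
from scipy.optimize import least_squares
for n in ('side0','s6','top0'):
    p,d,c=load(n);P=cloud(d,c).reshape(-1,3)
    A=P[(np.hypot(P[:,0]-549,P[:,1]-193)<60)&(P[:,2]>15)&(P[:,2]<75)]
    r=np.hypot(A[:,0]-549,A[:,1]-193); A=A[(r>43)]
    if n!='top0':
        # outer wall facing the camera
        A=A[(A[:,1]<193)]
        f=least_squares(lambda q:np.hypot(A[:,0]-q[0],A[:,1]-q[1])-46,[549,193],loss='soft_l1'); print(n,'outer',len(A),f.x.round(1),np.abs(f.fun).mean().round(2))
    A=P[(np.hypot(P[:,0]-549,P[:,1]-193)<52)&(np.hypot(P[:,0]-549,P[:,1]-193)>38)&(P[:,2]>86)&(P[:,2]<94)]
    f=least_squares(lambda q:np.hypot(A[:,0]-q[0],A[:,1]-q[1])-44,[549,193],loss='soft_l1'); print(n,'rim',len(A),f.x.round(1))
# stem in wrist
p,d,c=load('w6');P=cloud(d,c)
A=P[260:300,312:329].reshape(-1,3); A=A[(A[:,2]>175)&(A[:,2]<232)]; 
A=A[np.hypot(A[:,0]-548,A[:,1]-192)<12]
f=least_squares(lambda q:np.hypot(A[:,0]-q[0],A[:,1]-q[1])-9,[548,192],loss='soft_l1'); print('stem',len(A),f.x.round(1), np.percentile(A[:,2],[2,98]))
D=P[180:235,240:400].reshape(-1,3); D=D[(D[:,2]>150)&(D[:,2]<185)]; co=np.linalg.lstsq(np.c_[D[:,:2]-[548,192],np.ones(len(D))],D[:,2],rcond=None)[0]; print('disc plane slopes',co.round(4))
# red cover1 & w5 glass check
# side: disc edge
p,d,c=load('s6');P=cloud(d,c).reshape(-1,3)
A=P[(np.hypot(P[:,0]-548,P[:,1]-192)<70)&(P[:,2]>150)&(P[:,2]<175)]
co=np.linalg.lstsq(np.c_[A[:,:2]-[548,192],np.ones(len(A))],A[:,2],rcond=None)[0]; print('side disc',len(A),co.round(4),np.percentile(A,[1,99],axis=0).round(1))
E
```

```text
side0 outer 559 [548.5 195.1] 0.8
side0 rim 208 [547.9 193.8]
s6 outer 569 [548.5 195.1] 0.81
s6 rim 210 [547.9 193.7]
top0 rim 298 [549.9 192.9]
stem 549 [549.4 191.6] [184.22624728 231.44385349]
disc plane slopes [3.600000e-03 2.900000e-03 1.700526e+02]
side disc 1041 [2.500000e-03 7.010000e-02 1.689144e+02] [[495.3 134.7 156.5]
 [600.9 237.4 173.6]]
```

drive_tool(series=[[0, 0.16, 0.5, 0, 0, 0], [0, 0.16, 1.5, 0, 0, 0], [0, 0.16, 2.5, 0, 0, 0], [0, 0.16, 3.5, 0, 0, 0], [0, 0.16, 4.3, 0, 0, 0], [0, 0.16, 5.0, 0, 0, 0], [0, 0.16, 5.0, 0, 0, 0], [0, 0.16, 5.0, 0, 0, 0]])

```text
t: 15.2
position: [548.7, 194.1, 123.7]
ee_rot: [0.0, -0.0, 1.0, -0.0]
contact_force: [-0.3, -0.2, -3.2]
width: 17.3
```

```bash
python3 - <<'E'
from h import *
print(tool()[2]['contact_force'])
p,d,c=take('side','s7')
cv2.imwrite('pics/s7c.png',cv2.resize(p[80:200,200:330],None,fx=5,fy=5,interpolation=cv2.INTER_CUBIC))
E
```

```text
[-0.27074939 -0.21126943 -3.20121424]
```

View pics/s7c.png

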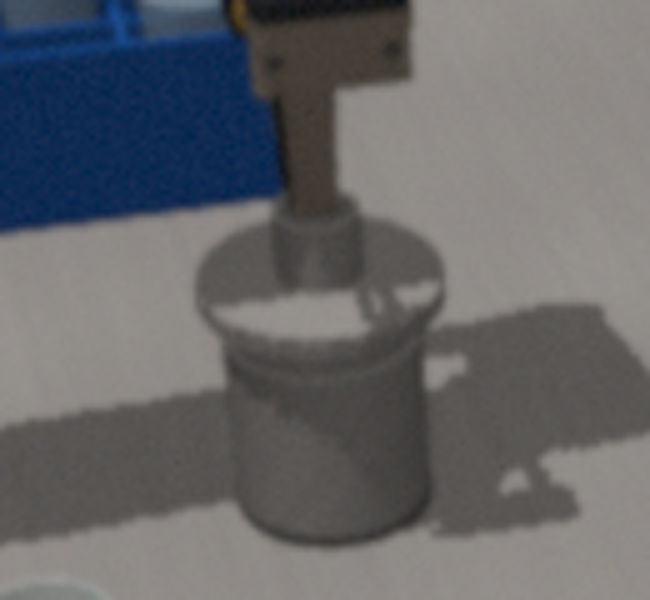

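```bash
python3 - <<'E'
from h import *
from scipy.optimize import least_squares
p,d,c=load('w6');P=cloud(d,c)
for v in range(228,290,3): print(v,P[v,320].round(1),end=' ')
print()
p,d,c=load('s7');print(c['origin'])
img=cv2.resize(p[80:200,200:330],None,fx=5,fy=5,interpolation=cv2.INTER_CUBIC)
def circ(x,y,z,r,col):
    t=np.linspace(0,2*np.pi,90); Q=proj(c,np.stack([x+r*np.cos(t),y+r*np.sin(t),z+0*t],-1)); Q=((Q-[200,80]+.5)*5).astype(np.int32); cv2.polylines(img,[Q],True,col,1)
# canister (green), cover at TCP xy (blue)
cx,cy=548.5,194.3
for z in (0,90): circ(cx,cy,z,46,(0,255,0))
fz=123.7-28.2
bx,by=548.7,194.0
circ(bx,by,fz+20+3,56,(255,0,0));circ(bx,by,fz+20-9,56,(255,0,0)); circ(bx,by,fz+20+35,20,(255,0,0))
cv2.imwrite('pics/s7o.png',img)
P=cloud(d,c).reshape(-1,3)
A=P[(np.hypot(P[:,0]-549,P[:,1]-194)<30)&(P[:,2]>fz+26)&(P[:,2]<fz+52)]
A=A[np.hypot(A[:,0]-549,A[:,1]-194)>14]; A=A[A[:,1]<194]
f=least_squares(lambda q:np.hypot(A[:,0]-q[0],A[:,1]-q[1])-20,[549,194],loss='soft_l1');print('collar side',len(A),f.x.round(1))
A=P[(np.hypot(P[:,0]-549,P[:,1]-193)<60)&(P[:,2]>15)&(P[:,2]<75)&(P[:,1]<193)]; A=A[np.hypot(A[:,0]-549,A[:,1]-193)>43]
f=least_squares(lambda q:np.hypot(A[:,0]-q[0],A[:,1]-q[1])-46,[549,193],loss='soft_l1');print('can side',len(A),f.x.round(1))
E
```

```text
228 [524.9 191.9 170.4] 231 [526.6 191.9 170.9] 234 [528.8 191.9 169.4] 237 [529.8 191.9 173.1] 240 [530.  191.9 179.6] 243 [529.8 191.9 187.5] 246 [529.9 191.9 193.7] 249 [529.6 191.9 200.6] 252 [530.9 191.9 201.7] 255 [532.7 191.9 201.4] 258 [540.7 191.9 180.1] 261 [540.  191.9 188.4] 264 [540.4 191.9 192.6] 267 [540.1 191.9 198.6] 270 [540.1 191.9 203.7] 273 [540.7 191.9 206.5] 276 [540.2 191.9 212.6] 279 [540.3 191.9 216.6] 282 [540.2 191.9 221. ] 285 [540.1 191.9 225.1] 288 [540.4 191.9 227.9] 
[ 395.41067764 -774.41185908  669.35124543]
collar side 194 [549.2 194.3]
can side 555 [548.3 195. ]
```

View pics/s7o.png

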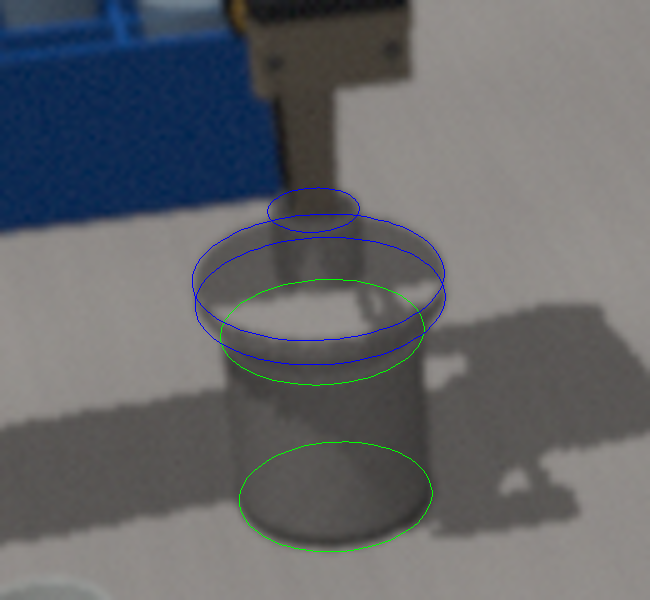

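The side overlay and depth fits put the collar within about 1 mm of the canister axis. Now lowering slowly.

drive_tool(series=[[0, 0, 0.2, 0, 0, 0], [0, 0, 0.4, 0, 0, 0], [0, 0, 0.6, 0, 0, 0], [0, 0, 0.8, 0, 0, 0], [0, 0, 1.0, 0, 0, 0], [0, 0, 1.2, 0, 0, 0], [0, 0, 1.4, 0, 0, 0], [0, 0, 1.6, 0, 0, 0], [0, 0, 1.7, 0, 0, 0], [0, 0, 1.7, 0, 0, 0]])

```text
t: 16.25
position: [548.4, 194.1, 106.5]
ee_rot: [-0.0, -0.0, 1.0, -0.0]
contact_force: [0.7, 0.6, -3.5]
width: 17.5
```

drive_tool(series=[[0, 0, 0.1, 0, 0, 0], [0, 0, 0.2, 0, 0, 0], [0, 0, 0.3, 0, 0, 0], [0, 0, 0.35, 0, 0, 0], [0, 0, 0.4, 0, 0, 0], [0, 0, 0.4, 0, 0, 0], [0, 0, 0.4, 0, 0, 0]])

```text
t: 16.95
position: [548.6, 194.1, 102.7]
ee_rot: [-0.0, -0.0, 1.0, -0.0]
contact_force: [-0.7, 0.6, -2.7]
width: 17.4
```

drive_tool(series=[[0, 0, 0.05, 0, 0, 0], [0, 0, 0.1, 0, 0, 0], [0, 0, 0.1, 0, 0, 0]])

```text
t: 17.25
position: [548.8, 194.2, 102.0]
ee_rot: [0.0, -0.0, 1.0, 0.0]
contact_force: [-0.9, 0.4, -1.6]
width: 17.2
```

drive_tool(series=[[0, 0, 0.05, 0, 0, 0], [0, 0, 0.1, 0, 0, 0], [0, 0, 0.1, 0, 0, 0]])

```text
t: 17.55
position: [548.8, 194.3, 101.9]
ee_rot: [0.0, -0.0, 1.0, 0.0]
contact_force: [-3.5, 0.1, 4.8]
width: 17.2
```

Contact is at the expected seating height. Releasing the knob.

drive_tool(series=[[0, 0, 0, 0, 0, 0], [0, 0, 0, 0, 0, 0], [0, 0, 0, 0, 0, 0], [0, 0, 0, 0, 0, 0], [0, 0, 0, 0, 0, 0], [0, 0, 0, 0, 0, 0], [0, 0, 0, 0, 0, 0], [0, 0, 0, 0, 0, 0], [0, 0, 0, 0, 0, 0], [0, 0, 0, 0, 0, 0], [0, 0, 0, 0, 0, 0], [0, 0, 0, 0, 0, 0]], hand=-1)

```text
t: 18.75
position: [548.6, 194.1, 100.7]
ee_rot: [0.0, -0.0, 1.0, -0.0]
contact_force: [0.4, -0.6, 0.7]
width: 91.8
```

```bash
python3 - <<'E'
from h import *
from scipy.optimize import least_squares
print(tool()[0],tool()[2]['contact_force'])
p,d,c=take('side','s8')
cv2.imwrite('pics/s8c.png',cv2.resize(p[80:200,200:330],None,fx=5,fy=5,interpolation=cv2.INTER_CUBIC))
p,d,c=take('wrist','w8');P=cloud(d,c)
for v in range(226,300,4): print(v,P[v,320].round(1),end=' ')
D=P.reshape(-1,3); k=np.hypot(D[:,0]-549,D[:,1]-194); 
A=D[(k<54)&(k>24)&(D[:,2]>88)&(D[:,2]<106)]; co=np.linalg.lstsq(np.c_[A[:,:2]-[549,194],np.ones(len(A))],A[:,2],rcond=None)[0]; print('disc',len(A),co.round(4))
A=D[(k<14)&(D[:,2]>110)&(D[:,2]<170)]; print('tip',np.percentile(A,[2,50,98],axis=0).round(1))
A=A[A[:,2]<145]
f=least_squares(lambda q:np.hypot(A[:,0]-q[0],A[:,1]-q[1])-9,[549,194],loss='soft_l1');print('stem',f.x.round(1))
E
```

```text
[548.57927125 194.10116581 100.70211045] [ 0.37963816 -0.55763501  0.68850813]
226 [523.9 194.2  97.6] 230 [526.2 194.2  98.1] 234 [528.7 194.2  97.8] 238 [530.1 194.2 102.6] 242 [530.3 194.2 111.3] 246 [530.1 194.2 120.7] 250 [530.3 194.2 128.1] 254 [531.7 194.2 130.6] 258 [540.5 194.2 108.6] 262 [540.5 194.2 116.3] 266 [540.6 194.2 123.3] 270 [540.5 194.2 130.1] 274 [540.6 194.2 136.1] 278 [541.1 194.2 140.7] 282 [540.7 194.2 147.2] 286 [540.5 194.2 152.9] 290 [540.9 194.2 156.7] 294 [540.8 194.2 161.7] 298 [541.2 194.2 164.9] disc 16555 [-0.00000e+00  1.00000e-04  9.83425e+01]
tip [[540.5 185.7 111. ]
 [543.9 194.2 164. ]
 [556.2 202.2 168.3]]
stem [549.7 194.1]
```

View pics/s8c.png

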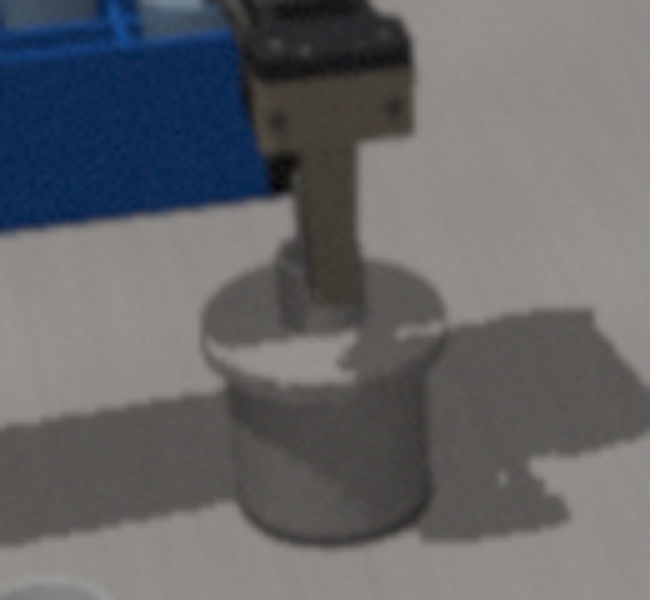

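View pics/w8.png

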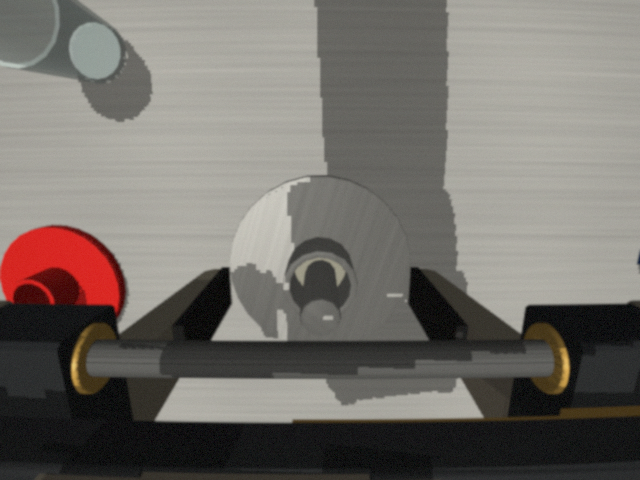

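The lid is released and seated: the disc is level with its top at about 98 mm, and the stem is centred. Next I go down around the collar. The finger ends will be about 101 mm above the counter, 4 mm over the disc.

drive_tool(series=[[-0.1, 0, 0.5, 0, 0, 0], [-0.1, 0, 1.1, 0, 0, 0], [-0.1, 0, 1.7, 0, 0, 0], [-0.1, 0, 2.3, 0, 0, 0], [-0.1, 0, 2.8, 0, 0, 0], [-0.1, 0, 3.1, 0, 0, 0], [-0.1, 0, 3.1, 0, 0, 0], [-0.1, 0, 3.1, 0, 0, 0]])

```text
t: 19.65
position: [549.7, 194.1, 69.8]
ee_rot: [0.0, -0.0, 1.0, 0.0]
contact_force: [0.0, 0.6, 0.5]
width: 91.8
```

```bash
python3 - <<'E'
from h import *
pos,R,s=tool(); print(pos,s['contact_force'])
p,d,c=take('wrist','w9');P=cloud(d,c)
for sg in (1,-1):
    m=(abs(P[...,0]-549)<22)&(sg*(P[...,1]-194)>38)&(sg*(P[...,1]-194)<68)&(P[...,2]>99)&(P[...,2]<170)
    A=P[m]; print(sg,len(A),np.percentile(A,[1,5,95],axis=0).round(1), np.sort(A[:,2])[:6].round(1))
A=P.reshape(-1,3);k=np.hypot(A[:,0]-550,A[:,1]-194); B=A[(k<52)&(k>24)&(A[:,2]<105)&(A[:,2]>85)]; print('disc',np.median(B[:,2]))
E
```

```text
[549.70655222 194.11787904  69.81826405] [0.04602846 0.61182971 0.54231465]
1 4432 [[532.4 234.5  99.1]
 [537.3 239.6  99.8]
 [556.2 253.8 167.4]] [99. 99. 99. 99. 99. 99.]
-1 4451 [[533.5 132.1  99.1]
 [537.5 134.3  99.7]
 [556.4 148.5 167.4]] [99. 99. 99. 99. 99. 99.]
disc 98.34781276906374
```

View pics/w9.png

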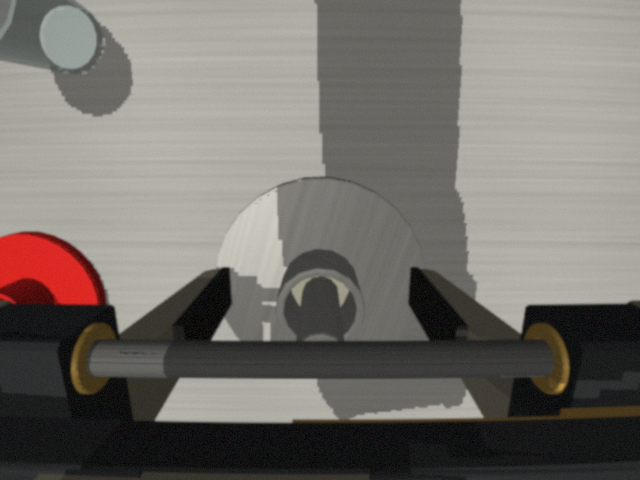

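Collar and knob sit midway between the open fingers at (320,300), and nothing is touching. Closing on the collar.

drive_tool(series=[[0, 0, 0, 0, 0, 0], [0, 0, 0, 0, 0, 0], [0, 0, 0, 0, 0, 0], [0, 0, 0, 0, 0, 0], [0, 0, 0, 0, 0, 0], [0, 0, 0, 0, 0, 0], [0, 0, 0, 0, 0, 0], [0, 0, 0, 0, 0, 0], [0, 0, 0, 0, 0, 0], [0, 0, 0, 0, 0, 0]], hand=1, squeeze=25)

```text
t: 20.7
position: [549.6, 194.2, 69.7]
ee_rot: [-0.0, -0.0, 1.0, 0.0]
contact_force: [-0.0, 0.3, 0.5]
width: 39.8
```

```bash
python3 - <<'E'
from h import *
pos,R,s=tool(); print(pos,s['contact_force'],s['width'])
p,d,c=take('wrist','w10');P=cloud(d,c)
for v in range(226,312,4): print(v,P[v,320].round(1),end=' ')
D=P.reshape(-1,3); k=np.hypot(D[:,0]-549,D[:,1]-194); 
A=D[(k<54)&(k>24)&(D[:,2]>88)&(D[:,2]<101)]; co=np.linalg.lstsq(np.c_[A[:,:2]-[549,194],np.ones(len(A))],A[:,2],rcond=None)[0]; print('disc',len(A),co.round(4))
E
```

```text
[549.56590203 194.1508795   69.69315364] [-0.04140688  0.32530548  0.45138307] 39.758233056949386
226 [518.1 194.2  99.3] 230 [520.6 194.2  97.4] 234 [522.5 194.2  98.3] 238 [524.6 194.2  98. ] 242 [527.  194.2  96.9] 246 [528.9 194.2  98.1] 250 [530.4 194.2 100.4] 254 [530.5 194.2 107.1] 258 [530.2 194.2 114.9] 262 [530.1 194.2 121.4] 266 [530.3 194.2 126.7] 270 [530.8 194.2 130.6] 274 [532.7 194.2 130.2] 278 [540.5 194.2 113.9] 282 [540.3 194.2 119.9] 286 [540.8 194.2 123.7] 290 [540.3 194.2 129.6] 294 [540.8 194.2 132.9] 298 [540.6 194.2 137.8] 302 [540.6 194.2 141.8] 306 [540.2 194.2 146.4] 310 [540.6 194.2 149.2] disc 13967 [-2.00000e-04 -2.00000e-04  9.83611e+01]
```

View pics/w10.png

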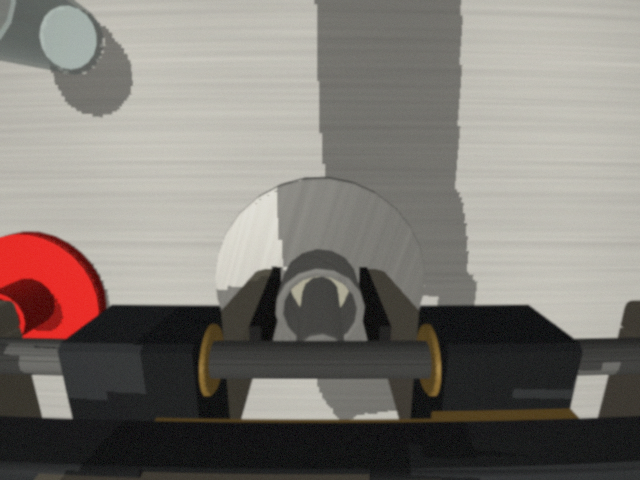

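The collar is gripped at 39.8 mm, level, with the stem free inside it. Lifting straight up 12.1 cm.

drive_tool(series=[[0, 0, -0.2, 0, 0, 0], [0, 0, -0.6, 0, 0, 0], [0, 0, -1.2, 0, 0, 0], [0, 0, -2, 0, 0, 0], [0, 0, -2.8, 0, 0, 0], [0, 0, -3.6, 0, 0, 0], [0, 0, -4.4, 0, 0, 0], [0, 0, -5.2, 0, 0, 0], [0, 0, -6, 0, 0, 0], [0, 0, -6.8, 0, 0, 0], [0, 0, -7.6, 0, 0, 0], [0, 0, -8.4, 0, 0, 0], [0, 0, -9.2, 0, 0, 0], [0, 0, -10, 0, 0, 0], [0, 0, -10.8, 0, 0, 0], [0, 0, -11.4, 0, 0, 0], [0, 0, -11.8, 0, 0, 0], [0, 0, -12.0, 0, 0, 0], [0, 0, -12.1, 0, 0, 0], [0, 0, -12.1, 0, 0, 0]])

```text
t: 22.75
position: [549.5, 194.1, 190.6]
ee_rot: [-0.0, -0.0, 1.0, -0.0]
contact_force: [-0.0, -0.3, -0.9]
width: 39.8
```

drive_tool(series=[[0, 0, 0, 0, 0, 0], [0, 0, 0, 0, 0, 0], [0, 0, 0, 0, 0, 0], [0, 0, 0, 0, 0, 0]])

```text
t: 23.15
position: [549.5, 194.1, 190.6]
ee_rot: [-0.0, -0.0, 1.0, -0.0]
contact_force: [-0.5, -0.7, -2.0]
width: 39.9
```

```bash
python3 - <<'E'
from h import *
pos,R,s=tool(); print(pos,s['contact_force'],s['width'])
p,d,c=take('wrist','w11');P=cloud(d,c)
D=P.reshape(-1,3); k=np.hypot(D[:,0]-550,D[:,1]-194); 
A=D[(k<54)&(k>24)&(D[:,2]>205)&(D[:,2]<226)]; co=np.linalg.lstsq(np.c_[A[:,:2]-[549,194],np.ones(len(A))],A[:,2],rcond=None)[0]; print('disc',len(A),co.round(4))
p,d,c=take('side','s11');P=cloud(d,c).reshape(-1,3)
k=np.hypot(P[:,0]-550,P[:,1]-194); A=P[(k<25)&(P[:,2]>100)&(P[:,2]<190)]; print('tip',len(A),np.percentile(A,[2,50,98],axis=0).round(1) if len(A) else'')
A=P[(k<50)&(P[:,2]>60)&(P[:,2]<100)&(k>20)]; print(np.percentile(A[:,2],[50,90,99]).round(1))
cv2.imwrite('pics/s11c.png',cv2.resize(p[30:200,190:330],None,fx=4,fy=3.5,interpolation=cv2.INTER_CUBIC))
E
```

```text
[549.50692406 194.09519395 190.58869755] [-0.5357783  -0.73106958 -2.00822661] 39.92584506744886
disc 13737 [ 0.000000e+00 -2.000000e-04  2.192507e+02]
tip 277 [[537.5 179.4 101.1]
 [547.2 187.1 133.1]
 [558.8 198.7 167.3]]
[92.2 94.9 96.1]
```

View pics/s11c.png

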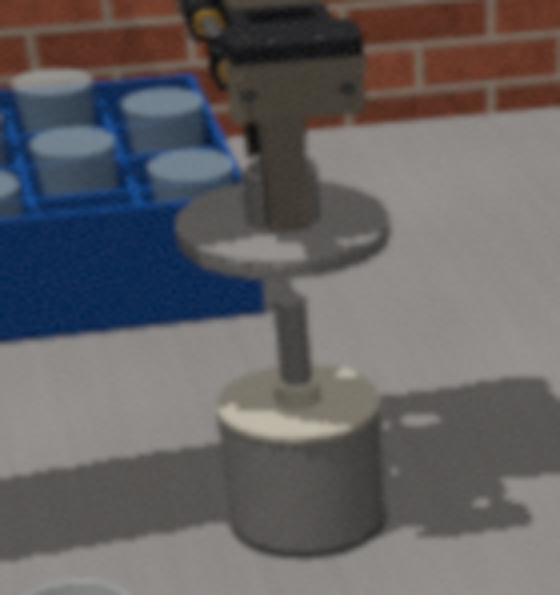

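The picture shows the cover held level, with its skirt at z≈206 about 40 mm above the knob tip at z≈166. The inner lid sits flush on the canister. Handing in.

```bash
python3 -c "
from station import finish_job
print(finish_job())"
```

```text
the job is handed in; nothing more can be done
None
```

I slid the nested lid out of the dock, carried it by the knob, and seated the pair on the canister. I let go, then lifted the outer cover off alone by its collar and handed the job in at about 23 s. No verdict was reported.

**One miss:** the first close on the knob shut on empty air (finger opening 0.3 mm). The camera depths showed the finger ends about 33 mm above where the reported TCP says they are. The lid had not moved, so I went 32 mm lower and gripped it, and allowed for that offset from then on.

**Last checks:**
- **Cover:** it is held at an opening of 39.9 mm, still and level (disc slope below 0.001). Its skirt is about 40 mm above the knob tip.
- **Inner lid:** the flange sits flush on the rim, and the knob tip measures z≈167 mm against 166 mm expected. My canister-axis fits (x 548–550, y 193–195 mm) agree with the stem position (549.7, 194.1) to within about 2 mm, inside the 5 mm limit.
- **Glasses, brush and red covers:** I kept the path clear of them and felt no contact, but I did not measure their positions again at the end.

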